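# Unhook the card reader head from its sprung cradle

## Task

Take the black card reader head out of its sprung cradle: ease it straight back, heel first, against the spring until you feel the stops, tilt its toe up over the retaining lip while the heel is still in its pocket, then draw it out forwards and up. Set it down gently, flat and handle up, in the middle of the empty blue coin tray. Do not force it against the cradle, and leave the pulleys and the fuse alone.

Things in the scene. Friction and masses are not known exactly. Their poses are not given: they have to be found in the camera images.
- head: Black card reader head, 0.15-0.31 kg. Main block 84 (x) x 56 (y) x 34 (z) mm; origin: centre of the block's underside, z up, +x to the toe. Centred on top, a handle block 18 (x) x 36 (y) mm, standing 33 to 75 mm above the origin. At the start it lies flat in the cradle, axes along the cradle's, origin 20 mm above the cradle's origin.
- head_toe (a point): Bottom of the tip of the head's toe, 84 mm along +x from its origin. The toe is a flat ledge at the block's bottom, 36 mm wide, 8 mm thick, x = 42 to 84 mm; its end is hooked under the cradle's lip.
- head_heel (a point): Bottom of the end of the head's heel, 62 mm along -x from its origin. The heel is a flat ledge at the block's bottom, 24 mm wide, 8 mm thick, x = -42 to -62 mm; its end sits in the cradle's sprung pocket.
- cradle: Fixed aluminium cradle, bed 235 (x = -127 to 108) x 84 (y) x 20 (z) mm; origin on its underside, +x to the lip (away from the robot within 0.3 rad). Two shoulders 8 mm high stand 3 mm ahead of the block's +x face; the spring housing at x = -116 to -126 mm is 42 mm above the bench. More than 20 N between head and cradle (lip, stops, pocket included) is forcing it.
- cradle_pocket (a point): Fixed point on the bed where the heel's end rests at the start. The steel pocket here slides along x: a wall behind the heel and a roof 14 to 20 mm above the bed over the heel's last 8 mm, so the heel cannot rise straight up. Its spring pushes the head to +x with about 1.5 N, plus 0.05 N per mm pushed back; it follows the heel back to where it started, no further.
- cradle_lip (a point): Fixed point on the bed below the toe's tip at the start. A bare steel retainer frame is clamped on the bed; where along x differs each time and is NOT measured. Its lip, a plate 20 (x) x 76 (y) mm, 10 to 16 mm above the bed (screw heads to 22 mm), covers the toe's last 4 to 36 mm. The frame's side rails, 6 mm high, run 3 mm clear of the block.
- cradle_stops (a point): Fixed point on the bed below the block's -x face at the start. The retainer frame's two rigid stops, 6 mm high, either side of the heel, stand 7 to 39 mm behind this face (not measured: feel for them). They always let the head go back 3 mm further than the toe needs to leave the lip.
- tray: Blue plastic open coin tray standing empty on the bench, outside 200 (x) x 112 (y) x 32 (z) mm, walls and floor 4 mm; origin at the centre of its underside, x along its length. The head fits in it lengthwise, either way round.
- pulley_a: Brass grooved pulley lying flat, 52 mm diameter, 20 mm high; origin at the centre of its underside. Bystander.
- pulley_b: The second brass pulley, the same. Bystander.
- fuse: White ceramic fuse with square steel ends, about 80 mm long and 20 mm high, lying along its x; origin at the centre of its underside. Bystander.
There are look-alikes about, which are no part of the job. Leave any pink or yellow look-alike of the cradle alone. Of the things shaped like the head, the black one is meant.

How it is judged:
By the outcome, as a careful person would: the job done as asked, in the order asked, and still so for the second after the job is handed in, with the robot touching nothing.
It also fails if it takes over 51 s, if anything falls off the work surface, if the arm or the gripper's body presses on something with over 40 N, if the wrist force passes 120 N, or if a joint passes its speed limit or range.

## Robot

A 7-joint arm with a two-finger parallel gripper is mounted at the origin on the work surface. World frame = base frame: x ahead of the robot, y to its left, z up, the work surface at z = 0. Lengths are in m, angles in rad, forces in N, time in s.
With the tool pointing down it reaches from about 0.4 to 0.85 m from the base axis. Payload 10.4 kg.
Tool frame: the origin (TCP) lies on the centre line of the jaws, within the pads' length; the fingertips stand 11 mm ahead of it and the grasp point (between the pads) lies 8 mm behind it; z points along the fingers, y is the direction in which the jaws open and shut (so a half turn about z gives the same grasp; the last joint's range is limited). The gripper opens to 87 mm and grips with 3 to 60 N. Pads are 19 mm wide; open, the fingers measure 117 mm over their backs; the gripper's body (75 mm by 190 mm) begins 51 mm behind the grasp point.
Start: joints at [-1.227, 0.332, -0.065, 1.46, 0.022, 1.35, -0.088], TCP at [0.224, 0.583, 0.234] pointing down, gripper open.
Joint ranges: [-2.6, 2.6], [-0.5, 2.12], [-1.47, 1.34], [0.16, 2.42], [-1.27, 4.41], [0.06, 2.06], [-2.6, 2.6]. Speed limits (rad/s): [2.22, 2.22, 2.79, 2.79, 3.14, 3.14, 3.14].

## Interface

Orientations are given as a rotation vector (axis times angle).
In Python, from workcell import * gives the robot as it stands.
- The arm moves only by the tool apply_moves, never from a script. Its argument "rows" is a list of rows, each a list of 7 numbers: the finger opening in mm, from 0 to 87, then the shift along the tool's x, y, z in mm, then the turn, a rotation vector about the tool's x, y, z in rad. In form: [[gripper, dx, dy, dz, rx, ry, rz], ...]. A call has 1 to 10 rows; each row shifts and turns the commanded pose from where the row before left it, along the tool's axes as they then stand; what a row does not reach is not made up. A row lasts 1/10 s, in which the tool goes at most 50 mm and 8.59 degrees, less where a joint would pass 70% of its speed; a pose out of reach is approached as far as the arm can. A call with a gripper value outside its range is refused whole. The fingers move at their own pace and stop on an object; "squeeze" is the grip in N (left out, the last holds). Time passes only in rows, so rows that do not move let the fingers close. It gives the time, the measured TCP pose, the force and the opening at its end, in the units of the state.
- observe(): the state, without advancing time (a new reading comes with each control period).
- capture(name): name is "scene" or "top" or "wrist"; returns (picture, depth): 420x560x3 uint8, blue, green, red; 420x560 float32, m along the optical axis (not along the pixel's ray), 0 where there is no reading.
- calibration(name): a dict with "intrinsics" (3x3 intrinsics, pixels), "distortion" ([k1, k2, p1, p2, k3] as OpenCV has them; the pictures are not rectified), "pose" (4x4, takes a point from camera to world coordinates). Camera axes: x right, y down, z forward; pixel columns grow to the right and rows downward; lengths in m; the calibration is good to about 2 mm. A picture is of the moment at which its call begins: read the wrist's pose just before it. calibration takes no time and is no camera call; for the wrist camera it gives the pose at the moment of the call.
- job_done(): hands the job in, once; it reports no verdict.
The state is a dict: "clock": time; "joint_pos": joint angles; "joint_vel": joint speeds; "effort": joint torques, N m; "tcp_pos": TCP position; "ee_rot": TCP orientation; "wrist_force": force on the tool from outside, world axes, zero at the start; "ft_torque": the same for the moment, N m; "finger_gap": finger opening in m.
Only numpy, scipy, OpenCV 4.12 (cv2) and the standard library are available. Lean on these libraries where they do the work, as an engineer would, in place of code of your own. Each camera call takes 0.05 s, during which the arm holds its last target.

## Working session

There is one attempt and no reset: what is moved stays moved. The work goes in short steps, Python scripts to look and compute and a tool call to move; the robot and the scene stay as the last step left them, time stands still between calls to the robot, and variables do not carry over. Pictures are saved under pics/ and viewed, and the job is handed in when it is done.

Besides the shell and the picture viewer there is one more tool, called after "Emit:" as name(argument=value, ...), one argument or row to a line, values as JSON. apply_moves: Moves the arm, as the interface text tells. Its arguments: {"type":"object","properties":{"rows":{"type":"array","items":{"type":"array","items":{"type":"number"}}},"squeeze":{"type":"number"}},"required":["rows"]}

```bash
ls; mkdir -p pics; cat > h.py <<'E'
from workcell import *
import numpy as np, cv2
from scipy.spatial.transform import Rotation as R
def snap(name,fn):
    cal=calibration(name); p,d=capture(name)
    cv2.imwrite(f'pics/{fn}.png',p); np.savez(f'pics/{fn}.npz',p=p,d=d,K=cal['intrinsics'],D=cal['distortion'],T=cal['pose'])
    return p,d,cal
def px(fn,uv,z=None):
    f=np.load(f'pics/{fn}.npz'); out=[]
    for u,v in uv:
        n=cv2.undistortPoints(np.array([[[u,v]]],float),f['K'],f['D'])[0,0]
        ray=np.array([n[0],n[1],1.])
        T=f['T']
        if z is None:
            dd=f['d'][int(round(v)),int(round(u))]; P=T[:3,:3]@(ray*dd)+T[:3,3]
        else:
            r=T[:3,:3]@ray; P=T[:3,3]+r*(z-T[2,3])/r[2]
        out.append(P)
    return np.array(out)
def crop(fn,x0,y0,x1,y1,s,out):
    p=cv2.imread(f'pics/{fn}.png')[y0:y1,x0:x1]
    cv2.imwrite(f'pics/{out}.png',cv2.resize(p,None,fx=s,fy=s,interpolation=cv2.INTER_CUBIC))
np.set_printoptions(precision=4,suppress=True)
E
python3 - <<'E'
from h import *
print(observe())
snap('scene','s0'); snap('top','t0')
for n in('scene','top'): print(calibration(n)['pose'])
E
```

```text
pics
{'clock': 0.0, 'joint_pos': array([-1.2266,  0.3328, -0.0647,  1.461 ,  0.0216,  1.3499, -0.0885]), 'joint_vel': array([0.0005, 0.0018, 0.0004, 0.001 , 0.0005, 0.0027, 0.0038]), 'effort': array([ -0.0013, -62.3256,   0.0238, -38.9911,  -0.0614,   0.0395,
         0.0001]), 'tcp_pos': array([0.224 , 0.5831, 0.2328]), 'ee_rot': array([-0.5729, -3.0888,  0.0022]), 'wrist_force': array([-0.4892, -0.2383,  0.1736]), 'ft_torque': array([-0.0196, -0.0112, -0.0333]), 'finger_gap': 0.08716596333595335}
[[-0.8656  0.3024 -0.3992  0.8901]
 [ 0.5008  0.529  -0.6851  0.6174]
 [ 0.004  -0.7929 -0.6093  0.6777]
 [ 0.      0.      0.      1.    ]]
[[-0.0158 -0.9908  0.134   0.3577]
 [-0.9998  0.0138 -0.0161 -0.0668]
 [ 0.0141 -0.1343 -0.9908  1.1099]
 [ 0.      0.      0.      1.    ]]
```

View pics/s0.png

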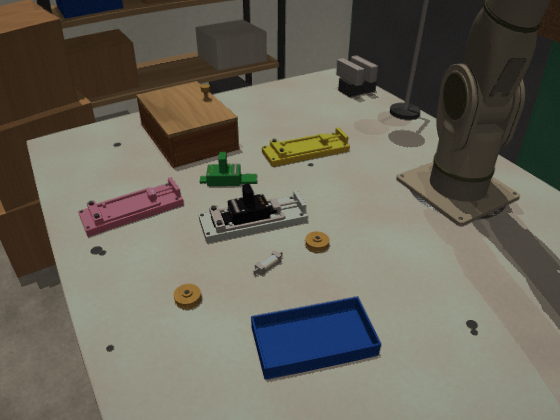

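View pics/t0.png

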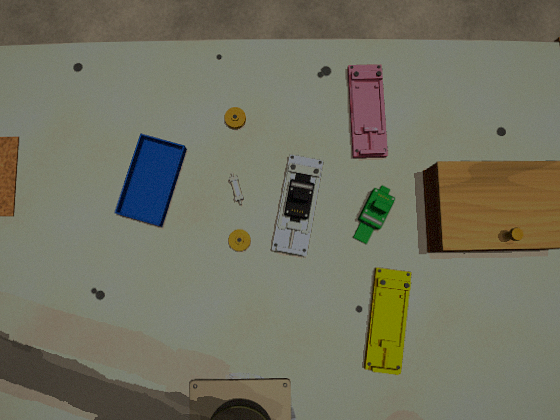

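Black head (300,198) sits in the aluminium cradle (298,205). The look-alikes are the green head (377,212), the pink cradle (367,110) and the yellow cradle (388,320). The black one fits the description; I'll confirm that in an enlarged crop.

```bash
python3 - <<'E'
from h import *
crop('t0',255,145,345,265,5,'t0c'); crop('s0',180,170,330,250,5,'s0c');crop('t0',100,120,200,240,5,'t0tray')
E
```

```text
(no output)
```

View pics/t0c.png

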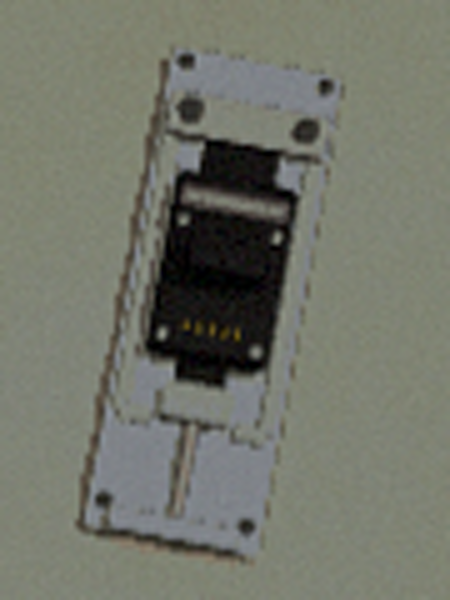

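View pics/s0c.png

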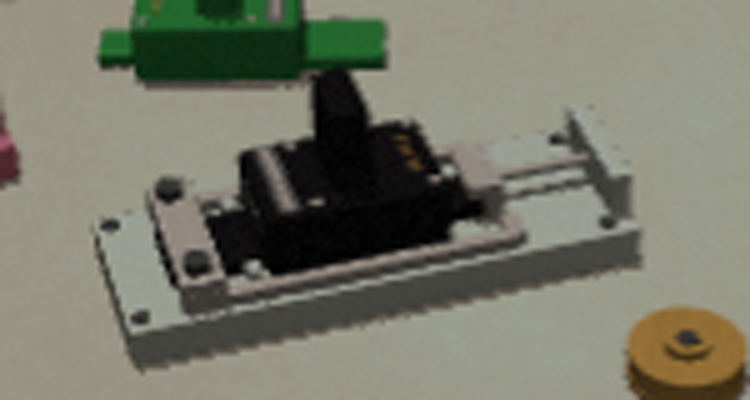

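View pics/t0tray.png

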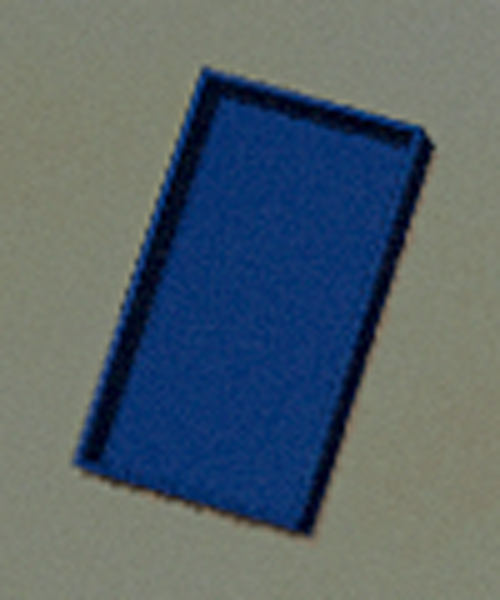

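Confirmed: the black head is in the aluminium cradle. The toe is under the lip at the far end, top picture about (302,172), and the heel is in the pocket at about (295,222).

```bash
python3 - <<'E'
from h import *
c=np.array([[168,50],[343,85],[258,550],[85,525]])/5+[255,145]
P=px('t0',c,0.02); print(P)
for i in range(4): print(np.linalg.norm(P[i]-P[(i+1)%4]))
def yaw(a,b): d=b-a; return np.arctan2(d[1],d[0])
print('yaw',yaw(P[3],P[0]),yaw(P[2],P[1]), 'ctr',P.mean(0))
# handle top: depth
f=np.load('pics/t0.npz')
# height map
d=f['d']; v,u=np.mgrid[0:420,0:560]
n=cv2.undistortPoints(np.stack([u,v],-1).reshape(-1,1,2).astype(float),f['K'],f['D']).reshape(420,560,2)
X=np.concatenate([n,np.ones((420,560,1))],-1)*d[...,None]
W=X@f['T'][:3,:3].T+f['T'][:3,3]
np.save('pics/t0W.npy',W)
def mr(m): 
    pts=W[m][:,:2].astype(np.float32); return pts.mean(0),cv2.minAreaRect(pts),len(pts)
roi=np.zeros((420,560),bool); roi[145:265,255:345]=1
h=W[...,2]
print('handle',mr(roi&(h>.085)&(h<.11)))
print('block',mr(roi&(h>.046)&(h<.062)))
print('bench z', np.median(h[270:300,250:330]))
roi=np.zeros((420,560),bool); roi[120:240,100:200]=1
m=roi&(h>.024)&(h<.045)
print('tray',mr(m)); c=cv2.boxPoints(mr(m)[1]); print(c)
c=np.array([[205,70],[425,132],[305,525],[78,463]])/5+[100,120]
P=px('t0',c,0.032); print(P,P.mean(0),yaw(P[3],P[0]),yaw(P[2],P[1]));
for i in range(4): print(np.linalg.norm(P[i]-P[(i+1)%4]))
E
```

```text
[[ 0.6358 -0.123   0.02  ]
 [ 0.6176 -0.2067  0.02  ]
 [ 0.3961 -0.1602  0.02  ]
 [ 0.409  -0.0797  0.02  ]]
0.08565336561512064
0.22633198495745346
0.08156410987607636
0.23087694110090343
yaw -0.18890173216474243 -0.20701497207986944 ctr [ 0.5146 -0.1424  0.02  ]
handle (array([ 0.5239, -0.1429], dtype=float32), ((0.5243481993675232, -0.1433393955230713), (0.03585425764322281, 0.017823511734604836), 78.5444564819336), 141)
block (array([ 0.5222, -0.1426], dtype=float32), ((0.5002917051315308, -0.13838760554790497), (0.055981919169425964, 0.20170637965202332), 78.28826141357422), 720)
bench z 0.0009769870397202673
tray (array([0.5819, 0.2091], dtype=float32), ((0.5807377099990845, 0.2076534926891327), (0.11365396529436111, 0.20236793160438538), 73.33709716796875), 608)
[[0.4675 0.1822]
 [0.6614 0.1242]
 [0.694  0.2331]
 [0.5001 0.2911]]
[[0.6895 0.2299 0.032 ]
 [0.6571 0.1237 0.032 ]
 [0.47   0.1776 0.032 ]
 [0.5005 0.285  0.032 ]] [0.5793 0.2041 0.032 ] -0.2836983502613315 -0.28045212042986534
0.11105235853731087
0.19475274666437734
0.11167854505366938
0.1968827382376984
```

```bash
cat >> h.py <<'E'
from scipy.linalg import logm, expm
def M(p,r):
    T=np.eye(4);T[:3,:3]=r;T[:3,3]=p;return T
def cur(): 
    o=observe(); return M(o['tcp_pos'],R.from_rotvec(o['ee_rot']).as_matrix())
def tool(yaw,pitch=0):
    "tool y along horizontal yaw dir (head x), z down; pitch>0 lifts head toe"
    x=np.array([np.cos(yaw),np.sin(yaw),0]); y=np.array([-np.sin(yaw),np.cos(yaw),0])
    r=np.stack([y,x,[0,0,-1]],1)
    return R.from_rotvec(-pitch*y).as_matrix()@r
def plan(T0,T1,n):
    E=expm(np.real(logm(np.linalg.inv(T0)@T1))/n)
    return np.r_[E[:3,3]*1000,R.from_matrix(E[:3,:3]).as_rotvec()]
E
python3 - <<'E'
from h import *
T0=cur(); T1=M([.5243,-.1433,.18],tool(-.202))
print(T0)
for n in (20,24): 
    w=plan(T0,T1,n); print(w, np.linalg.norm(w[:3]),np.degrees(np.linalg.norm(w[3:])))
E=M(w[:3]/1000,R.from_rotvec(w[3:]).as_matrix())
T=T0.copy()
for i in range(24):
    T=T@E
    if i%4==3: print(T[:3,3])
E
```

```text
[[-0.9335  0.3586 -0.0004  0.224 ]
 [ 0.3586  0.9335 -0.0012  0.5831]
 [-0.0001 -0.0013 -1.      0.2328]
 [ 0.      0.      0.      1.    ]]
[-42.2826  -6.1371   2.6535  -0.0001   0.       0.0703] 42.807997472690765 4.027934638200246
[-35.2671  -4.9081   2.2111  -0.       0.       0.0586] 35.67556727044827 3.3566121985002053
[0.3419 0.5037 0.224 ]
[0.4381 0.3991 0.2152]
[0.5074 0.275  0.2064]
[0.5459 0.1382 0.1976]
[ 0.5517 -0.0038  0.1888]
[ 0.5243 -0.1433  0.18  ]
```

Emit:
apply_moves(
  rows=[
    [87,-35.3,-4.9,2.2,0,0,0.0586],
    [87,-35.3,-4.9,2.2,0,0,0.0586],
    [87,-35.3,-4.9,2.2,0,0,0.0586],
    [87,-35.3,-4.9,2.2,0,0,0.0586],
    [87,-35.3,-4.9,2.2,0,0,0.0586],
    [87,-35.3,-4.9,2.2,0,0,0.0586],
    [87,-35.3,-4.9,2.2,0,0,0.0586],
    [87,-35.3,-4.9,2.2,0,0,0.0586],
    [87,-35.3,-4.9,2.2,0,0,0.0586],
    [87,-35.3,-4.9,2.2,0,0,0.0586],
  ],
  squeeze=12,
)

```text
clock: 1.1
tcp_pos: [0.4773, 0.3379, 0.2111]
ee_rot: [-1.444, -2.79, 0.001]
wrist_force: [0.4, -0.2, -0.2]
finger_gap: 0.0872
```

Emit:
apply_moves(
  rows=[
    [87,-35.3,-4.9,2.2,0,0,0.0586],
    [87,-35.3,-4.9,2.2,0,0,0.0586],
    [87,-35.3,-4.9,2.2,0,0,0.0586],
    [87,-35.3,-4.9,2.2,0,0,0.0586],
    [87,-35.3,-4.9,2.2,0,0,0.0586],
    [87,-35.3,-4.9,2.2,0,0,0.0586],
    [87,-35.3,-4.9,2.2,0,0,0.0586],
    [87,-35.3,-4.9,2.2,0,0,0.0586],
    [87,-35.3,-4.9,2.2,0,0,0.0586],
    [87,-35.3,-4.9,2.2,0,0,0.0586],
  ],
)

```text
clock: 2.1
tcp_pos: [0.552, -0.0053, 0.1892]
ee_rot: [-2.188, -2.254, 0.0]
wrist_force: [0.1, 0.1, 0.6]
finger_gap: 0.0871
```

Emit:
apply_moves(
  rows=[
    [70,-35.3,-4.9,2.2,0,0,0.0586],
    [60,-35.3,-4.9,2.2,0,0,0.0586],
    [50,-35.3,-4.9,2.2,0,0,0.0586],
    [44,-35.3,-4.9,2.2,0,0,0.0586],
    [44,0,0,0,0,0,0],
    [44,0,0,0,0,0,0],
  ],
)

```text
clock: 2.7
tcp_pos: [0.5245, -0.1439, 0.1805]
ee_rot: [-2.435, -1.984, 0.0]
wrist_force: [0.7, 0.7, -0.6]
finger_gap: 0.0486
```

```bash
python3 - <<'E'
from h import *
T0=cur(); print(T0)
snap('wrist','w1'); print(observe())
T1=M([.5243,-.1433,.18],tool(-.202)); print(plan(T0,T1,1))
E
```

```text
[[ 0.2022  0.9793 -0.0004  0.5245]
 [ 0.9793 -0.2022  0.0003 -0.1439]
 [ 0.0002 -0.0005 -1.      0.1805]
 [ 0.      0.      0.      1.    ]]
{'clock': 2.75, 'joint_pos': array([-0.3351,  0.2043,  0.5876,  1.7759, -0.1216,  1.1979,  0.086 ]), 'joint_vel': array([-0.0154,  0.0006, -0.0156, -0.0045, -0.0009, -0.0007,  0.0013]), 'effort': array([  1.7114, -43.6842,   6.2494, -36.7342,   0.1244,   0.0508,
         0.0086]), 'tcp_pos': array([ 0.5249, -0.1427,  0.1805]), 'ee_rot': array([-2.4331, -1.9864, -0.0002]), 'wrist_force': array([ 0.7208,  0.5032, -0.1403]), 'ft_torque': array([-0.0913,  0.0745, -0.0327]), 'finger_gap': 0.04662131664755257}
[ 0.5771 -0.2769  0.5188 -0.0005 -0.0002 -0.0016]
```

View pics/w1.png

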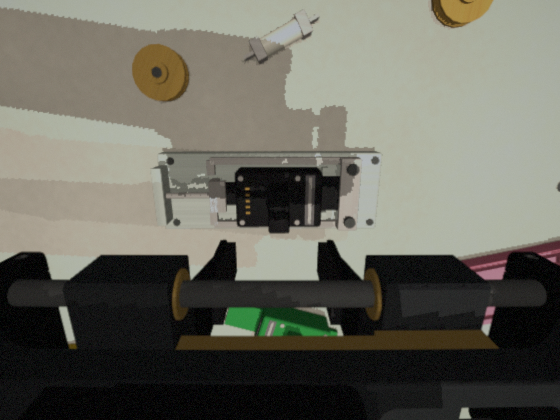

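```bash
python3 - <<'E'
from h import *
crop('w1',145,140,395,245,3.2,'w1c')
f=np.load('pics/w1.npz')
d=f['d']; v,u=np.mgrid[0:420,0:560]
n=cv2.undistortPoints(np.stack([u,v],-1).reshape(-1,1,2).astype(float),f['K'],f['D']).reshape(420,560,2)
W=(np.concatenate([n,np.ones((420,560,1))],-1)*d[...,None])@f['T'][:3,:3].T+f['T'][:3,3]
roi=np.zeros((420,560),bool); roi[140:245,145:395]=1
h=W[...,2]
for lo,hi in((.088,.105),(.048,.06)):
    m=roi&(h>lo)&(h<hi); pts=W[m][:,:2].astype(np.float32); print(m.sum(),pts.mean(0),cv2.minAreaRect(pts),np.median(h[m]))
yw=-.202
X=np.array([np.cos(yw),np.sin(yw)]); Y=np.array([-X[1],X[0]])
L=(W[...,:2]-[.5243,-.1433]); a=L@X*1000; b=L@Y*1000
# heightmap profile along x at several y (mm), relative to head origin
for yy in (-30,-22,-12,0,12,22,30):
    print(yy,[ (x,int(round(np.median(h[m])*1000))) for x in range(-80,100,4) if (m:=roi&(abs(a-x)<2)&(abs(b-yy)<2)).sum()>3])
E
```

```text
914 [ 0.5267 -0.1414] ((0.5263932943344116, -0.1425425261259079), (0.03593781962990761, 0.01788492500782013), 78.87321472167969) 0.09495967597862086
3863 [ 0.5272 -0.1392] ((0.5266258120536804, -0.14213958382606506), (0.055214330554008484, 0.08409656584262848), 78.22779083251953) 0.054037485470624536
-30 [(-80, 20), (-76, 20), (-72, 26), (-68, 26), (-64, 25), (-60, 22), (-56, 22), (-52, 23), (-48, 22), (-44, 22), (48, 26), (52, 25), (56, 24), (60, 21), (64, 25), (68, 36), (72, 41), (76, 43), (80, 42), (84, 37), (88, 20), (92, 20), (96, 20)]
-22 [(-80, 20), (-76, 20), (-72, 26), (-68, 26), (-64, 24), (-60, 20), (-56, 20), (-52, 20), (-48, 20), (-44, 20), (-40, 53), (-36, 55), (-32, 55), (-28, 54), (-24, 54), (-20, 54), (-16, 54), (-12, 54), (16, 54), (20, 55), (24, 55), (28, 54), (32, 55), (36, 55), (40, 54), (44, 53), (48, 28), (52, 28), (56, 20), (60, 20), (64, 21), (68, 36), (72, 38), (76, 41), (80, 36), (84, 36), (92, 20), (96, 20)]
-12 [(-80, 20), (-76, 20), (-68, 41), (-64, 40), (-60, 40), (-56, 40), (-52, 37), (-48, 21), (-40, 53), (-36, 54), (-32, 54), (-28, 54), (-24, 54), (-
[... 1422 characters left out ...]
4), (4, 54), (8, 54), (12, 54), (16, 54), (20, 54), (24, 54), (28, 54), (32, 54), (36, 54), (40, 54), (44, 53), (48, 28), (52, 28), (56, 20), (60, 20), (64, 20), (68, 36), (72, 37), (76, 37), (80, 36), (84, 36), (88, 20), (92, 20), (96, 20)]
30 [(-80, 20), (-76, 20), (-72, 26), (-68, 26), (-64, 22), (-60, 20), (-56, 20), (-52, 20), (-48, 21), (-44, 20), (-40, 20), (-36, 36), (-32, 34), (-28, 34), (-24, 37), (-20, 34), (-16, 36), (-12, 34), (-8, 34), (-4, 36), (0, 34), (4, 36), (8, 38), (12, 37), (16, 34), (20, 32), (24, 33), (28, 36), (32, 35), (36, 34), (40, 34), (44, 21), (48, 21), (52, 25), (56, 21), (60, 20), (64, 25), (68, 37), (72, 42), (76, 42), (80, 42), (84, 35), (92, 20), (96, 20)]
```

View pics/w1c.png

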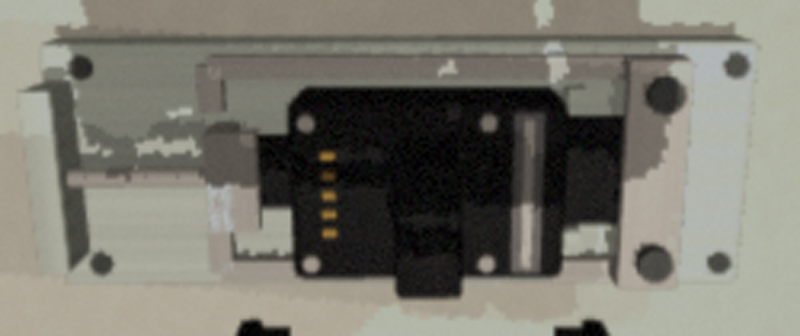

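The wrist view shows the handle centre near (0.526,-0.1425), and the top camera gives (0.524,-0.143). The lip's rear edge is about 20 mm inside the toe tip, and the stops look about 23 mm behind the block. I'll go down now.

Emit:
apply_moves(
  rows=[
    [40,0,0.5,16,0,0,0],
    [40,0,0,20,0,0,0],
    [40,0,0,20,0,0,0],
    [40,0,0,20,0,0,0],
    [40,0,0,15,0,0,0],
    [40,0,0,10,0,0,0],
    [40,0,0,7,0,0,0],
    [40,0,0,0,0,0,0],
    [40,0,0,0,0,0,0],
  ],
)

```text
clock: 3.65
tcp_pos: [0.5257, -0.1436, 0.0732]
ee_rot: [2.434, 1.985, 0.001]
wrist_force: [0.3, 0.2, -0.5]
finger_gap: 0.0404
```

```bash
python3 - <<'E'
from h import *
T0=cur(); print(T0)
snap('wrist','w2'); print(observe()['wrist_force'])
crop('w2',120,180,440,330,2.5,'w2c')
E
```

```text
[[ 0.201   0.9796  0.0007  0.5257]
 [ 0.9796 -0.201   0.     -0.1436]
 [ 0.0002  0.0007 -1.      0.0732]
 [ 0.      0.      0.      1.    ]]
[-0.0808 -0.077   0.327 ]
```

View pics/w2.png

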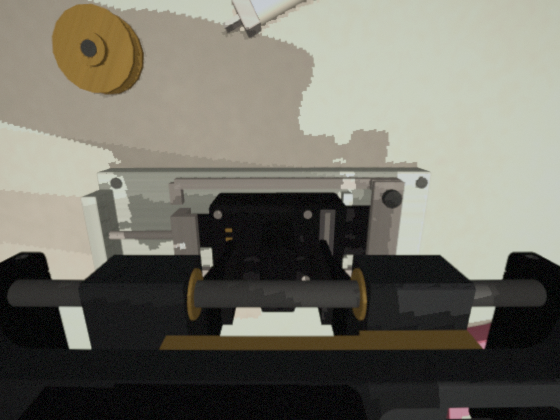

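The handle sits between the fingers, roughly centred at column 277. I'll close gently first.

Emit:
apply_moves(
  rows=[
    [22,0,0,0,0,0,0],
    [22,0,0,0,0,0,0],
    [16,0,0,0,0,0,0],
    [10,0,0,0,0,0,0],
    [10,0,0,0,0,0,0],
  ],
  squeeze=5,
)

```text
clock: 4.2
tcp_pos: [0.5256, -0.1436, 0.0729]
ee_rot: [2.434, 1.985, 0.001]
wrist_force: [2.0, -0.2, 0.3]
finger_gap: 0.018
```

```bash
python3 - <<'E'
from h import *
o=observe();print(o['clock'],o['tcp_pos'],o['wrist_force'],o['ft_torque'],o['finger_gap'])
E
```

```text
4.2 [ 0.5256 -0.1436  0.0729] [ 1.9886 -0.1646  0.3328] [-0.1686 -0.1727  0.0509] 0.01803342697619726
```

Emit:
apply_moves(
  rows=[
    [10,0,0,0,0,0,0],
    [10,0,0,0,0,0,0],
    [10,0,-1,0,0,0,0],
    [10,0,-2,0,0,0,0],
    [10,0,-2,0,0,0,0],
  ],
  squeeze=35,
)

```text
clock: 4.7
tcp_pos: [0.5206, -0.1426, 0.0729]
ee_rot: [2.434, 1.985, 0.001]
wrist_force: [3.7, -0.5, 0.5]
finger_gap: 0.0179
```

Emit:
apply_moves(
  rows=[
    [10,0,-2,0,0,0,0],
    [10,0,-2,0,0,0,0],
    [10,0,-2,0,0,0,0],
    [10,0,-2,0,0,0,0],
    [10,0,-2,0,0,0,0],
    [10,0,0,0,0,0,0],
  ],
)

```text
clock: 5.3
tcp_pos: [0.5105, -0.1405, 0.0729]
ee_rot: [-2.435, -1.986, -0.0]
wrist_force: [3.0, -1.0, 4.3]
finger_gap: 0.0181
```

```bash
python3 - <<'E'
from h import *
o=observe();print(o['clock'],o['tcp_pos'],o['wrist_force'],o['ft_torque'],o['finger_gap'])
E
```

```text
5.3 [ 0.5105 -0.1405  0.0729] [ 3.0162 -1.0165  4.3269] [-0.2325 -0.4785 -0.0299] 0.018086278349679095
```

Emit:
apply_moves(
  rows=[
    [10,0,-1,-0.3,0,0,0],
    [10,0,-1,0,0,0,0],
    [10,0,0,0,0,0,0],
  ],
)

```text
clock: 5.6
tcp_pos: [0.5084, -0.1401, 0.0729]
ee_rot: [-2.434, -1.985, 0.0]
wrist_force: [2.7, -0.3, 1.9]
finger_gap: 0.0175
```

```bash
python3 - <<'E'
from h import *
o=observe();print(o['clock'],o['tcp_pos'],o['wrist_force'],o['ft_torque'],o['finger_gap'])
E
```

```text
5.6 [ 0.5084 -0.1401  0.0729] [ 2.694  -0.2924  1.8654] [-0.279  -0.6737  0.0253] 0.017474109461939762
```

Emit:
apply_moves(
  rows=[
    [10,0,-1,0,0,0,0],
    [10,0,-1,0,0,0,0],
    [10,0,0,0,0,0,0],
  ],
)

```text
clock: 5.9
tcp_pos: [0.5064, -0.1397, 0.0729]
ee_rot: [-2.434, -1.985, 0.0]
wrist_force: [3.2, -0.4, 0.9]
finger_gap: 0.0178
```

Emit:
apply_moves(
  rows=[
    [10,0,-0.5,0,0,0,0],
    [10,0,-0.5,0,0,0,0],
    [10,0,0,0,0,0,0],
  ],
)

```text
clock: 6.2
tcp_pos: [0.5055, -0.1395, 0.0729]
ee_rot: [-2.434, -1.985, 0.0]
wrist_force: [3.3, -2.1, 0.6]
finger_gap: 0.0178
```

Emit:
apply_moves(
  rows=[
    [10,0,-0.5,0,0,0,0],
    [10,0,-0.5,0,0,0,0],
    [10,0,0,0,0,0,0],
  ],
)

```text
clock: 6.5
tcp_pos: [0.5045, -0.1393, 0.0729]
ee_rot: [-2.434, -1.985, 0.0]
wrist_force: [1.7, -0.6, -0.6]
finger_gap: 0.0177
```

Emit:
apply_moves(
  rows=[
    [10,0,-0.5,0,0,0,0],
    [10,0,0,0,0,0,0],
  ],
)

```text
clock: 6.7
tcp_pos: [0.5041, -0.1392, 0.0729]
ee_rot: [-2.434, -1.985, 0.0]
wrist_force: [2.2, -0.1, -1.6]
finger_gap: 0.0178
```

Emit:
apply_moves(
  rows=[
    [10,0,-0.5,0,0,0,0],
    [10,0,0,0,0,0,0],
  ],
)

```text
clock: 6.9
tcp_pos: [0.5036, -0.1391, 0.0729]
ee_rot: [-2.434, -1.985, 0.0]
wrist_force: [3.4, 0.2, -0.8]
finger_gap: 0.0177
```

Emit:
apply_moves(
  rows=[
    [10,0,-0.5,0,0,0,0],
    [10,0,0,0,0,0,0],
  ],
)

```text
clock: 7.1
tcp_pos: [0.5031, -0.139, 0.073]
ee_rot: [-2.434, -1.985, 0.0]
wrist_force: [2.6, -0.1, -0.9]
finger_gap: 0.0175
```

Emit:
apply_moves(
  rows=[
    [10,0,-0.5,0,0,0,0],
    [10,0,0,0,0,0,0],
  ],
)

```text
clock: 7.3
tcp_pos: [0.5026, -0.1389, 0.0729]
ee_rot: [-2.434, -1.986, 0.0]
wrist_force: [2.7, -0.1, -1.3]
finger_gap: 0.0179
```

Emit:
apply_moves(
  rows=[
    [10,0,-0.5,0,0,0,0],
    [10,0,0,0,0,0,0],
  ],
)

```text
clock: 7.5
tcp_pos: [0.5024, -0.1389, 0.0731]
ee_rot: [2.434, 1.986, 0.0]
wrist_force: [3.1, -0.8, -0.9]
finger_gap: 0.0179
```

Emit:
apply_moves(
  rows=[
    [10,0,-0.5,0,0,0,0],
    [10,0,0,0,0,0,0],
  ],
)

```text
clock: 7.7
tcp_pos: [0.5023, -0.1388, 0.0732]
ee_rot: [2.434, 1.985, 0.001]
wrist_force: [5.8, -1.2, -3.1]
finger_gap: 0.0177
```

```bash
python3 - <<'E'
from h import *
o=observe();print(o['clock'],o['tcp_pos'],o['wrist_force'],o['ft_torque'],o['finger_gap'])
snap('wrist','w3'); snap('top','t3')
crop('t3',255,145,345,265,5,'t3c')
E
```

```text
7.7 [ 0.5023 -0.1388  0.0732] [ 5.7843 -1.2443 -3.0922] [-0.4389 -1.3997  0.0339] 0.017715175473758036
```

View pics/w3.png

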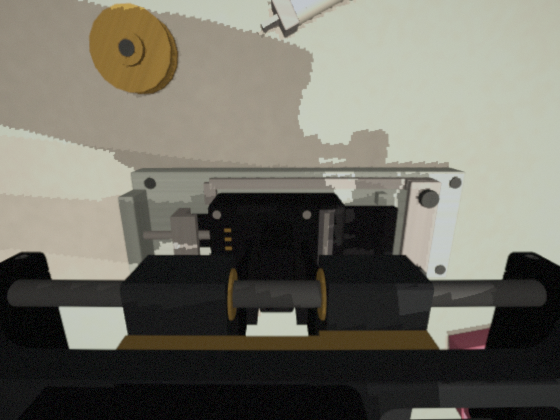

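I felt the stops: a 0.5 mm command gave only 0.1 mm of travel and the force rose from about 3 to 5.8 N. The wrist view shows the toe tip (col 397) clear of the lip's edge (col 405). One more small confirming step, then I'll ease off 1.5 mm and tilt about the heel.

Emit:
apply_moves(
  rows=[
    [10,0,-0.3,0,0,0,0],
    [10,0,0,0,0,0,0],
  ],
)

```text
clock: 8.0
tcp_pos: [0.5022, -0.1388, 0.0733]
ee_rot: [2.433, 1.985, 0.002]
wrist_force: [6.0, -1.5, -2.0]
finger_gap: 0.0176
```

Emit:
apply_moves(
  rows=[
    [10,0,1.0,-0.3,0,0,0],
    [10,0,1.5,0,0,0,0],
    [10,0,0,0,0,0,0],
  ],
)

```text
clock: 8.3
tcp_pos: [0.5038, -0.1392, 0.0732]
ee_rot: [-2.434, -1.985, 0.001]
wrist_force: [3.1, 0.3, -2.1]
finger_gap: 0.0181
```

Emit:
apply_moves(
  rows=[
    [10,0,-1.62,-1.84,-0.03,0,0],
    [10,0,-1.62,-1.84,-0.03,0,0],
    [10,0,0,0,0,0,0],
  ],
)

```text
clock: 8.6
tcp_pos: [0.5, -0.1383, 0.077]
ee_rot: [2.399, 1.956, 0.06]
wrist_force: [2.1, -1.6, -2.1]
finger_gap: 0.0175
```

```bash
python3 - <<'E'
from h import *
o=observe();print(o['clock'],o['tcp_pos'],o['wrist_force'],o['ft_torque'],o['finger_gap'])
E
```

```text
8.6 [ 0.5    -0.1383  0.077 ] [ 2.1252 -1.5919 -2.0649] [-0.2904 -0.5143  0.0088] 0.01754512625111712
```

Emit:
apply_moves(
  rows=[
    [10,0,-1.62,-1.84,-0.03,0,0],
    [10,0,-1.62,-1.84,-0.03,0,0],
    [10,0,-1.62,-1.84,-0.03,0,0],
    [10,0,0,0,0,0,0],
  ],
)

```text
clock: 9.0
tcp_pos: [0.495, -0.1373, 0.0821]
ee_rot: [2.342, 1.91, 0.144]
wrist_force: [2.3, -0.4, -1.4]
finger_gap: 0.018
```

Emit:
apply_moves(
  rows=[
    [10,0,-1.62,-1.84,-0.03,0,0],
    [10,0,-1.62,-1.84,-0.03,0,0],
    [10,0,-1.62,-1.84,-0.03,0,0],
    [10,0,0,0,0,0,0],
  ],
)

```text
clock: 9.4
tcp_pos: [0.4895, -0.1362, 0.0866]
ee_rot: [2.285, 1.863, 0.224]
wrist_force: [2.1, -1.1, -1.7]
finger_gap: 0.0177
```

Emit:
apply_moves(
  rows=[
    [10,0,-1.62,-1.84,-0.03,0,0],
    [10,0,-1.62,-1.84,-0.03,0,0],
    [10,0,0,0,0,0,0],
  ],
)

```text
clock: 9.7
tcp_pos: [0.4855, -0.1355, 0.0892]
ee_rot: [2.245, 1.831, 0.276]
wrist_force: [3.2, -0.8, -1.3]
finger_gap: 0.018
```

```bash
python3 - <<'E'
from h import *
o=observe();print(o['clock'],o['tcp_pos'],o['wrist_force'],o['ft_torque'],o['finger_gap']); print(cur())
snap('scene','s4'); crop('s4',170,130,330,250,5,'s4c')
snap('wrist','w4')
E
```

```text
9.7 [ 0.4855 -0.1355  0.0892] [ 3.2155 -0.8389 -1.3056] [-0.2126 -0.141  -0.0092] 0.01797520246855607
[[ 0.201   0.9362  0.2883  0.4855]
 [ 0.9796 -0.1922 -0.0591 -0.1355]
 [ 0.0001  0.2943 -0.9557  0.0892]
 [ 0.      0.      0.      1.    ]]
```

View pics/s4c.png

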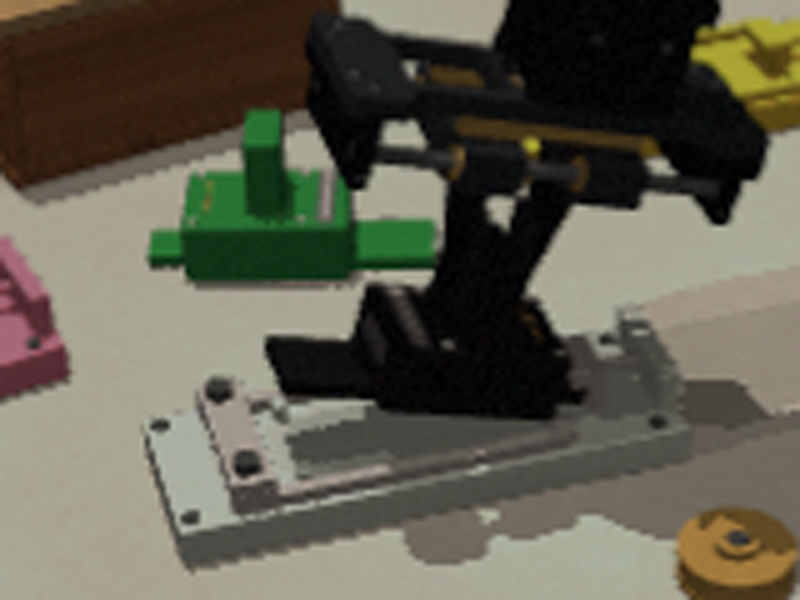

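View pics/w4.png

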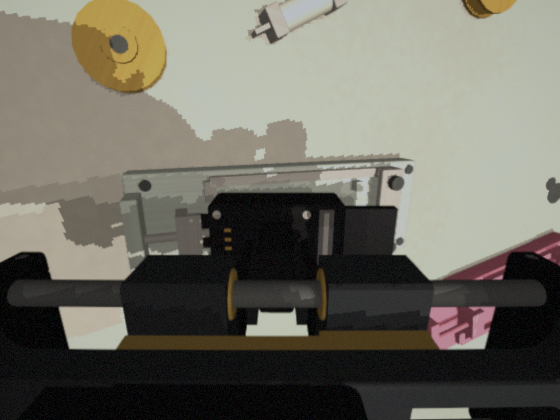

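The head is tilted 17° with the heel still in its pocket: by kinematics the heel corner is on the bed at z=20.2 mm and the toe 43 mm above it. The scene crop agrees, with the toe (270,360) well above the lip (230,430). Next I'll draw it forward.

Emit:
apply_moves(
  rows=[
    [10,0,3.88,1.0,0,0,0],
    [10,0,3.88,1.0,0,0,0],
    [10,0,3.88,1.0,0,0,0],
    [10,0,3.88,1.0,0,0,0],
    [10,0,0,0,0,0,0],
  ],
)

```text
clock: 10.3
tcp_pos: [0.5021, -0.1388, 0.0901]
ee_rot: [2.244, 1.831, 0.276]
wrist_force: [3.1, -0.3, -2.4]
finger_gap: 0.0174
```

Emit:
apply_moves(
  rows=[
    [10,0,3.88,1.0,0,0,0],
    [10,0,3.88,1.0,0,0,0],
    [10,0,3.88,1.0,0,0,0],
    [10,0,3.88,1.0,0,0,0],
    [10,0,3.88,1.0,0,0,0],
    [10,0,0,0,0,0,0],
  ],
)

```text
clock: 10.9
tcp_pos: [0.5216, -0.1428, 0.091]
ee_rot: [2.244, 1.831, 0.276]
wrist_force: [0.0, -0.0, -1.3]
finger_gap: 0.0179
```

```bash
python3 - <<'E'
from h import *
o=observe();print(o['clock'],o['tcp_pos'],o['wrist_force'],o['ft_torque'],o['finger_gap'])
T=cur(); hl=T@[0,-.062,.0531,1]; tt=T@[0,.084,.0531,1]; print('heel',hl,'toe',tt)
X=np.array([np.cos(-.202),np.sin(-.202)]); print('heel fwd of start mm', ((hl[:2]-[.5256,-.1436])@X+.062)*1000)
E
```

```text
10.9 [ 0.5216 -0.1428  0.091 ] [ 0.0351 -0.03   -1.3155] [-0.0083  0.5397  0.0057] 0.017927700022809825
heel [ 0.4789 -0.1341  0.022   1.    ] toe [ 0.6155 -0.1621  0.0651  1.    ]
heel fwd of start mm 14.337276662844795
```

The spring force is gone and the heel is 14 mm ahead of its start, so it is out of the pocket. Now forward and up.

Emit:
apply_moves(
  rows=[
    [10,0,4.93,-5.8,0,0,0],
    [10,0,4.93,-5.8,0,0,0],
    [10,0,5.9,-12,0,0,0],
    [10,0,5.9,-19,0,0,0],
    [10,0,5.9,-19,0,0,0],
    [10,0,5.9,-19,0,0,0],
    [10,0,0,-10,0,0,0],
    [10,0,0,0,0,0,0],
  ],
)

```text
clock: 11.7
tcp_pos: [0.5268, -0.1439, 0.1891]
ee_rot: [2.243, 1.829, 0.28]
wrist_force: [-0.2, -0.2, -1.7]
finger_gap: 0.0177
```

```bash
python3 - <<'E'
from h import *
o=observe();print(o['clock'],o['tcp_pos'],o['wrist_force'],o['ft_torque'],o['finger_gap'])
snap('top','t5')
# unobstructed tray from first top + scene cross check
snap('scene','s5'); crop('s5',230,280,400,390,4.5,'s5c')
T0=cur(); T1=M([.580,.2055,.16],tool(-.287))
for n in (14,16,18):
    w=plan(T0,T1,n); print(n,w, np.linalg.norm(w[:3]),np.degrees(np.linalg.norm(w[3:])))
E=M(w[:3]/1000,R.from_rotvec(w[3:]).as_matrix())
T=T0.copy()
for i in range(18):
    T=T@E
    if i%3==2: print(T[:3,3], (T@[0,-.062,.053,1])[:3])
E
```

```text
11.7 [ 0.5268 -0.1439  0.1891] [-0.1783 -0.1907 -1.7198] [ 0.0176  0.5533 -0.0071] 0.01772047796567681
14 [25.1375 -2.5148  1.6128  0.0214 -0.0009  0.006 ] 25.314406717587627 1.2738297692414369
16 [21.9946 -2.2069  1.4128  0.0187 -0.0008  0.0053] 22.150110822548058 1.1146010480862572
18 [19.5502 -1.966   1.257   0.0166 -0.0007  0.0047] 19.688990411210085 0.9907564871877844
[ 0.5334 -0.0853  0.1818] [ 0.4876 -0.0751  0.1151]
[ 0.5416 -0.027   0.1769] [ 0.4927 -0.0153  0.1127]
[0.5503 0.0313 0.1723] [0.4985 0.0444 0.1107]
[0.5596 0.0894 0.168 ] [0.5051 0.104  0.1091]
[0.5695 0.1475 0.1639] [0.5124 0.1636 0.1079]
[0.58   0.2055 0.16  ] [0.5205 0.2231 0.107 ]
```

View pics/t5.png

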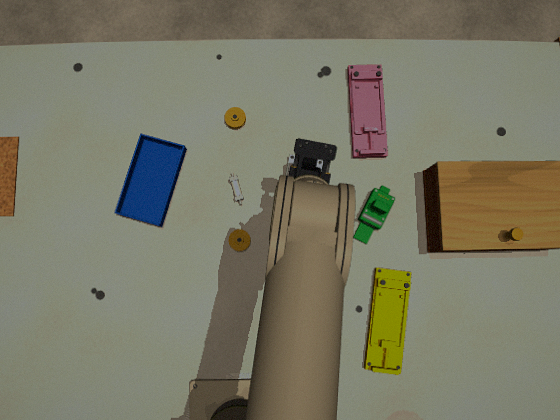

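View pics/s5c.png

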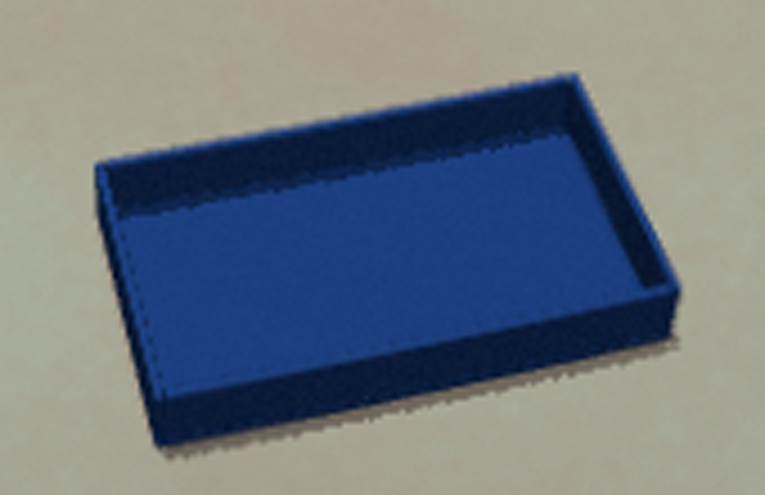

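```bash
python3 - <<'E'
from h import *
c=np.array([[100,163],[577,75],[678,291],[160,397]])/4.5+[230,280]
P=px('s5',c,.032); print(P,P.mean(0)); 
for i in range(4):
    d=P[(i+1)%4]-P[i]; print(np.linalg.norm(d),np.degrees(np.arctan2(d[1],d[0])))
E
```

```text
[[0.6584 0.1283 0.032 ]
 [0.4694 0.1846 0.032 ]
 [0.5025 0.2904 0.032 ]
 [0.6898 0.2334 0.032 ]] [0.58   0.2092 0.032 ]
0.1972368034300632 163.38983175573767
0.1107777380497643 72.64713477840216
0.19575468276308525 -16.906357872501562
0.1097564959968771 -106.58468331822354
```

```bash
python3 - <<'E'
from h import *
T0=cur(); T1=M([.5752,.2084,.16],tool(-.292))
w=plan(T0,T1,17); print(w)
E
```

```text
[20.7936 -2.4409  1.2754  0.0176 -0.0008  0.0052]
```

Emit:
apply_moves(
  rows=[
    [10,10.8,-1.2,0,0,0,0],
    [10,20.8,-2.4,1.3,0.0176,-0.0008,0.0052],
    [10,20.8,-2.4,1.3,0.0176,-0.0008,0.0052],
    [10,20.8,-2.4,1.3,0.0176,-0.0008,0.0052],
    [10,20.8,-2.4,1.3,0.0176,-0.0008,0.0052],
    [10,20.8,-2.4,1.3,0.0176,-0.0008,0.0052],
    [10,20.8,-2.4,1.3,0.0176,-0.0008,0.0052],
    [10,20.8,-2.4,1.3,0.0176,-0.0008,0.0052],
    [10,20.8,-2.4,1.3,0.0176,-0.0008,0.0052],
    [10,20.8,-2.4,1.3,0.0176,-0.0008,0.0052],
  ],
)

```text
clock: 12.8
tcp_pos: [0.5503, 0.0545, 0.1697]
ee_rot: [2.393, 1.859, 0.132]
wrist_force: [1.0, 0.9, -1.9]
finger_gap: 0.0175
```

Emit:
apply_moves(
  rows=[
    [10,20.8,-2.4,1.3,0.0176,-0.0008,0.0052],
    [10,20.8,-2.4,1.3,0.0176,-0.0008,0.0052],
    [10,20.8,-2.4,1.3,0.0176,-0.0008,0.0052],
    [10,20.8,-2.4,1.3,0.0176,-0.0008,0.0052],
    [10,20.8,-2.4,1.3,0.0176,-0.0008,0.0052],
    [10,20.8,-2.4,1.3,0.0176,-0.0008,0.0052],
    [10,20.8,-2.4,1.3,0.0176,-0.0008,0.0052],
    [10,10,-1.2,1.3,0.0176,-0.0008,0.0052],
    [10,0,0,0,0,0,0],
    [10,0,0,0,0,0,0],
  ],
)

```text
clock: 13.8
tcp_pos: [0.5755, 0.2072, 0.1593]
ee_rot: [2.52, 1.873, -0.001]
wrist_force: [-0.0, -0.7, -1.5]
finger_gap: 0.0175
```

```bash
python3 - <<'E'
from h import *
o=observe();print(o['clock'],o['tcp_pos'],o['wrist_force'],o['ft_torque'],o['finger_gap'])
T0=cur(); print(T0); T1=M([.5752,.2084,.16],tool(-.292)); print(plan(T0,T1,1))
snap('scene','s6'); crop('s6',200,180,420,390,3.4,'s6c')
E
```

```text
13.8 [0.5755 0.2072 0.1593] [-0.0298 -0.6882 -1.533 ] [-0.1184  0.1196  0.0115] 0.017497348051402874
[[ 0.2882  0.9576  0.0003  0.5755]
 [ 0.9576 -0.2882 -0.0014  0.2072]
 [-0.0012  0.0007 -1.      0.1593]
 [ 0.      0.      0.      1.    ]]
[ 1.0358 -0.5939 -0.6612  0.0007  0.0012 -0.0003]
```

View pics/s6c.png

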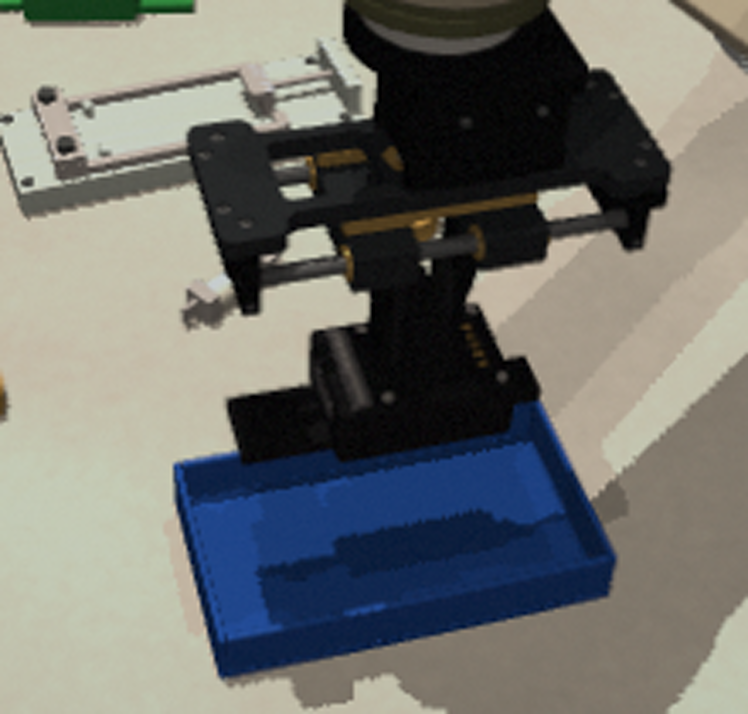

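The head is level and aligned over the tray. Lowering.

Emit:
apply_moves(
  rows=[
    [10,0.5,-0.3,12,0,0,0],
    [10,0,0,18,0,0,0],
    [10,0,0,18,0,0,0],
    [10,0,0,18,0,0,0],
    [10,0,0,12,0,0,0],
    [10,0,0,8,0,0,0],
    [10,0,0,6,0,0,0],
    [10,0,0,4,0,0,0],
    [10,0,0,0,0,0,0],
    [10,0,0,0,0,0,0],
  ],
)

```text
clock: 14.85
tcp_pos: [0.5756, 0.209, 0.0642]
ee_rot: [2.52, 1.875, 0.002]
wrist_force: [0.2, 0.0, -1.9]
finger_gap: 0.0177
```

Emit:
apply_moves(
  rows=[
    [10,0,0,2,0,0,0],
    [10,0,0,1,0,0,0],
    [10,0,0,0,0,0,0],
  ],
)

```text
clock: 15.15
tcp_pos: [0.5752, 0.2088, 0.0607]
ee_rot: [2.52, 1.875, 0.0]
wrist_force: [-0.2, 1.1, -2.2]
finger_gap: 0.0179
```

Emit:
apply_moves(
  rows=[
    [10,0,0,1,0,0,0],
    [10,0,0,1,0,0,0],
    [10,0,0,0,0,0,0],
  ],
)

```text
clock: 15.45
tcp_pos: [0.5752, 0.2088, 0.0586]
ee_rot: [2.52, 1.875, -0.0]
wrist_force: [-0.5, -0.1, -1.2]
finger_gap: 0.0177
```

Emit:
apply_moves(
  rows=[
    [10,0,0,0.5,0,0,0],
    [10,0,0,0,0,0,0],
  ],
)

```text
clock: 15.65
tcp_pos: [0.5752, 0.2088, 0.0582]
ee_rot: [2.52, 1.875, 0.0]
wrist_force: [-0.1, -0.5, -1.6]
finger_gap: 0.018
```

Emit:
apply_moves(
  rows=[
    [10,0,0,0.5,0,0,0],
    [10,0,0,0,0,0,0],
  ],
)

```text
clock: 15.85
tcp_pos: [0.5752, 0.2088, 0.0577]
ee_rot: [2.52, 1.875, 0.0]
wrist_force: [-0.4, 0.9, -2.2]
finger_gap: 0.0176
```

Emit:
apply_moves(
  rows=[
    [10,0,0,0.5,0,0,0],
    [10,0,0,0,0,0,0],
  ],
)

```text
clock: 16.05
tcp_pos: [0.5752, 0.2088, 0.0572]
ee_rot: [2.52, 1.875, 0.0]
wrist_force: [-0.5, -0.2, -2.5]
finger_gap: 0.0178
```

Emit:
apply_moves(
  rows=[
    [10,0,0,0.5,0,0,0],
    [10,0,0,0,0,0,0],
  ],
)

```text
clock: 16.25
tcp_pos: [0.5753, 0.2088, 0.057]
ee_rot: [2.52, 1.875, 0.001]
wrist_force: [-0.9, -1.2, 1.2]
finger_gap: 0.0178
```

Emit:
apply_moves(
  rows=[
    [10,0,0,0.4,0,0,0],
    [10,0,0,0,0,0,0],
  ],
)

```text
clock: 16.45
tcp_pos: [0.5753, 0.2089, 0.0569]
ee_rot: [2.52, 1.875, 0.001]
wrist_force: [-3.3, -1.1, 5.8]
finger_gap: 0.0173
```

The head is on the tray floor. I'll relax the load and release.

Emit:
apply_moves(
  rows=[
    [10,0,0,-0.5,0,0,0],
    [18,0,0,0,0,0,0],
    [22,0,0,0,0,0,0],
    [30,0,0,0,0,0,0],
    [36,0,0,0,0,0,0],
    [36,0,0,0,0,0,0],
  ],
  squeeze=5,
)

```text
clock: 17.05
tcp_pos: [0.5753, 0.2089, 0.0568]
ee_rot: [2.52, 1.875, 0.0]
wrist_force: [0.2, -0.5, 0.7]
finger_gap: 0.0342
```

Emit:
apply_moves(
  rows=[
    [36,0,0,-4,0,0,0],
    [36,0,0,-10,0,0,0],
    [36,0,0,-20,0,0,0],
    [36,0,0,-25,0,0,0],
    [36,0,0,-25,0,0,0],
    [36,0,0,-25,0,0,0],
    [36,0,0,-25,0,0,0],
    [36,0,0,0,0,0,0],
  ],
)

```text
clock: 17.85
tcp_pos: [0.577, 0.2094, 0.1956]
ee_rot: [2.519, 1.874, 0.011]
wrist_force: [1.4, 0.5, 0.0]
finger_gap: 0.0358
```

```bash
python3 - <<'E'
from h import *
o=observe();print(o['clock'],o['tcp_pos'],o['wrist_force'],o['finger_gap'])
snap('scene','s7'); snap('wrist','w7'); crop('s7',200,180,420,390,3.4,'s7c')
f=np.load('pics/w7.npz')
d=f['d']; v,u=np.mgrid[0:420,0:560]
n=cv2.undistortPoints(np.stack([u,v],-1).reshape(-1,1,2).astype(float),f['K'],f['D']).reshape(420,560,2)
W=(np.concatenate([n,np.ones((420,560,1))],-1)*d[...,None])@f['T'][:3,:3].T+f['T'][:3,3]
h=W[...,2]; ok=(d>0)&(np.linalg.norm(W[...,:2]-[.58,.207],axis=-1)<.12)
for lo,hi in((.07,.09),(.034,.045),(.026,.034)):
    m=ok&(h>lo)&(h<hi); pts=W[m][:,:2].astype(np.float32); print(m.sum(),cv2.minAreaRect(pts),np.median(h[m]))
E
```

```text
17.85 [0.577  0.2094 0.1956] [1.3884 0.5469 0.0337] 0.035791813207962694
731 ((0.575534999370575, 0.2101147323846817), (0.035944923758506775, 0.017061827704310417), 73.49629974365234) 0.0789725064360628
3252 ((0.5720936059951782, 0.19887155294418335), (0.10187415778636932, 0.19544775784015656), 66.62151336669922) 0.03804216560975182
2671 ((0.580735445022583, 0.20819084346294403), (0.11212668567895889, 0.20107294619083405), 73.61421203613281) 0.031540390194433
```

View pics/s7c.png

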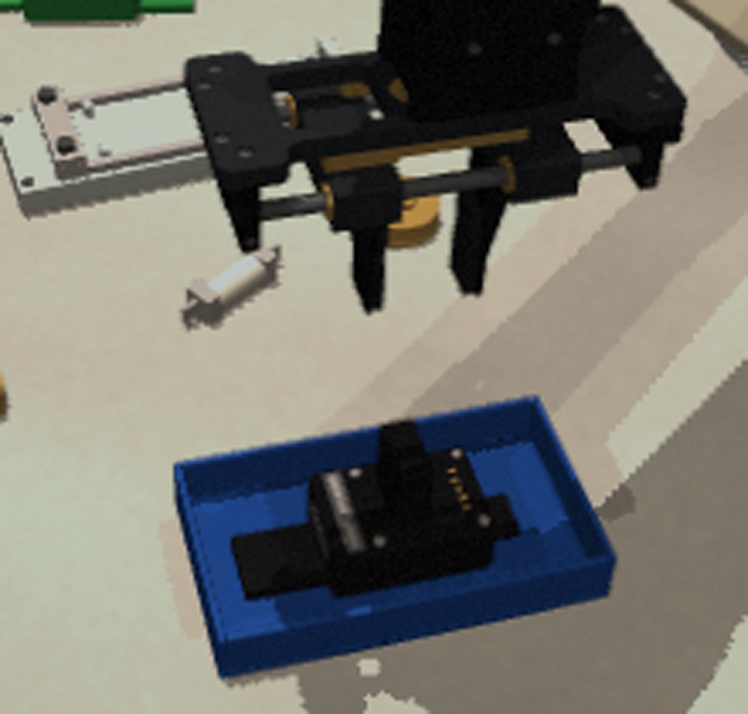

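View pics/w7.png

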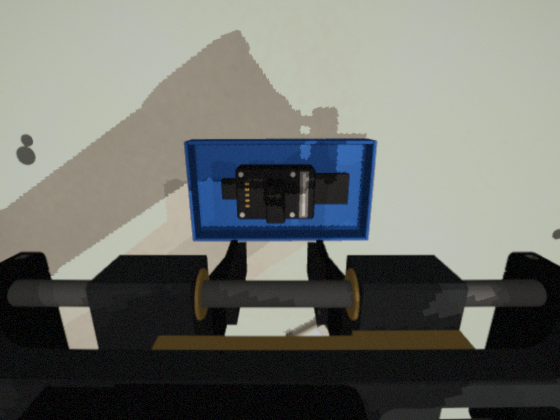

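The head lies flat in the tray: the block top is at 38.0 mm and the handle top at 79.0 mm. Its outline is centred, and pulleys and fuse are undisturbed. I'll let the arm settle and hand in.

Emit:
apply_moves(
  rows=[
    [36,0,0,0,0,0,0],
    [36,0,0,0,0,0,0],
    [36,0,0,0,0,0,0],
  ],
)

```text
clock: 18.25
tcp_pos: [0.5749, 0.2087, 0.1901]
ee_rot: [2.52, 1.875, -0.002]
wrist_force: [0.1, 0.6, 0.3]
finger_gap: 0.0361
```

```bash
python3 - <<'E'
from h import *
print(observe()['wrist_force']); print(job_done())
E
```

```text
[0.1499 0.6221 0.3169]
the job is handed in; nothing more can be done
None
```

The black head is out of its cradle and lying flat, handle up, in the middle of the blue tray. I handed the job in at about 18 s.

- **Removal:** I eased the head back about 24 mm until I felt the stops, with no more than about 6 N at the wrist. I came off them about 1.5 mm, tilted the toe up 17° with the heel still in its pocket, and drew the head forward and up.
- **Set-down:** I lowered it in small steps; the highest contact force I read was about 6 N. Then I eased off, opened the fingers and lifted clear.
- **Last checks:** The block top was at 38.0 mm and the handle top at 79.0 mm, both as expected for the head lying flat. It is aligned with the tray to within about 0.5°. Its origin is about 5 mm heelward of the tray centre on purpose, because the toe is longer than the heel.
- **Bystanders:** The fuse and pulley seen in the last scene picture looked undisturbed. I did not take a separate measurement of them.
- **Disagreements:** The top and wrist cameras differed by about 2 mm on where the handle was. The tray centre differed by about 5 mm across the tray between the top and scene views, so I used the middle value.

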